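Cock the rolling-ball tack tester

ROBOT

A 6-joint arm with a two-finger parallel gripper is mounted at the origin on a cart in front of the work surface, level with it; the furniture and walls round the work are solid. World frame = base frame: x ahead of the robot, y to its left, z up, the work surface at z = 0. Lengths are in m, angles in rad, forces in N, time in s.
With the tool pointing down it reaches from about 0.3 to 0.775 m from the base axis. Payload 14.6 kg.
Tool frame: the origin (TCP) lies at the very end of the fingers, on their centre line; the grasp point (between the pads) lies 19 mm behind it (ctrl.hold_point_z is the z of the grasp point in the tool frame, in m); z points along the fingers, y is the direction in which the jaws open and shut (so a half turn about z gives the same grasp; the last joint's range is limited). The gripper opens to 94 mm and grips with 3 to 60 N. Pads are 16 mm wide; open, the fingers measure 119 mm over their backs; the gripper's body (75 mm by 177 mm) begins 78 mm behind the grasp point.
Start: joints at [1.228, 0.3, 1.521, -0, 1.321, -0.067], TCP at [0.15, 0.529, 0.205] pointing down, gripper open.
Joint ranges: [-3.03, 3.03], [-0.79, 2.21], [0.23, 2.52], [-1.04, 4.18], [0, 3.07], [-2.55, 2.55]. Speed limits (rad/s): [2.22, 2.22, 2.57, 3.14, 3.14, 3.14].

INTERFACE

Orientations are given as [roll, pitch, yaw] about the fixed x, y, z axes, in that order (R = Rz(yaw) Ry(pitch) Rx(roll)).
In Python, from station import ctrl, cams, hand_in gives the robot as it stands.
- The arm moves only by the tool servo_tool, never from a script. Its argument "rows" is a list of rows, each a list of 7 numbers: the shift along the world's x, y, z in m, then the turn, a rotation vector about the world's x, y, z in rad, then the gripper command: -1 is shut, 1 is fully open, values between are in proportion. A call has exactly 8 rows; each row is the pose to reach, as a shift and turn from the pose measured when the call began; what a row does not reach only later rows make up. A row lasts 1/12 s, in which the tool goes at most 41.7 mm and 7.16 degrees, less where a joint would pass 70% of its speed; a pose out of reach is approached as far as the arm can. A call with a gripper value outside its range is refused whole. The fingers move at their own pace and stop on an object; "newtons" is the grip in N (left out, the last holds). Time passes only in rows, so rows that repeat a pose let the fingers close, or fill a call up. It gives the time, the measured TCP pose, the force and the opening at its end, in the units of the state.
- ctrl.get_obs(): the state, without advancing time (a new reading comes with each control period).
- cams.camera(name): name is "scene" or "top" or "wrist"; returns a dict with "image" (480x640x3 uint8, red, green, blue), "depth" (480x640 float32, m along the optical axis (not along the pixel's ray), 0 where there is no reading), "fx", "fy", "cx", "cy" (pixels), "dist_coeffs" ([k1, k2, p1, p2, k3] as OpenCV has them; the pictures are not rectified), "rvec" (rotation vector, rad) and "tvec" (3), from world to camera coordinates, as OpenCV has them; the wrist camera has in their place "hand_eye" (4x4, takes a point from camera to tool coordinates, whose origin is the TCP and whose axes are the flange's). Camera axes: x right, y down, z forward; pixel columns grow to the right and rows downward; lengths in m; the calibration is good to about 2 mm. A picture is of the moment at which its call begins: read the wrist's pose just before it.
- hand_in(): hands the job in, once; it reports no verdict.
Trained networks look in a picture, given as the dict that the camera call returned (one of the last four; its "shot" number tells which), for a name from the list of things; names that differ only in an ending like _2 or _b are one class to them, and where a whole thing is asked for, a point or a joint stands for the part that bears it (a point fixed in the world has none). Each returns a list of dicts, best first, with "p" (0 to 1); they miss things now and then, are a little off and sometimes report something else, mostly with a low value. They report only what shows in the picture. A call takes as long as a camera call. They do not tell look-alikes from the thing itself.
- cams.spot_in(picture, name): "box" ([left, top, right, bottom] as shares, 0 to 1, of the picture: columns of its width, rows of its height, round what is visible of it).
- cams.place_of(picture, name): "at" ([column, row] as shares, 0 to 1, of the picture: columns of its width, rows of its height: a listed point, or the origin of a listed thing).
The state is a dict: "time_s": time; "qpos": joint angles; "joint_vel": joint speeds; "tau": joint torques, N m; "ee_pos": TCP position; "eef_rot": TCP orientation; "force": force on the tool from outside, world axes, zero at the start; "moment": the same for the moment, N m; "grip_width": finger opening in m.
Only numpy, scipy, OpenCV 4.12 (cv2) and the standard library are available. Lean on these libraries where they do the work, as an engineer would, in place of code of your own. Each camera call takes 0.05 s, during which the arm holds its last target.

TASK

Make the rolling-ball tester ready for its next run: with the fingertips push the steel ball from the level lane up the sloped gutter and over the sprung catch, so that the catch springs up behind it and keeps it from rolling back. Then push the black-headed locking bolt on the tester's side fully in, so that the catch cannot let the ball go. The ball is only pushed, never lifted off its track, and the jar, the bottle and the stopper standing by stay where they are.

Things in the scene. Friction and masses are not known exactly. Their poses are not given: they have to be found in the camera images.
- tester: Rolling-ball tester, fixed on the bench: grey base plate 304 x 92 mm, top 14 mm above the bench, with a level lane and a gutter rising at 18 degrees along its middle line. Origin: centre of the footprint, on the bench; x points uphill along the tester, y to the side with the bolt (toward the robot), z up. The gutter starts at x = -30 mm.
- lane_middle (a point): Middle of the floor of the level open-topped lane, 18 mm above the bench. The lane is 118 mm long along the tester's x (59 mm either way), 36 mm wide between its side rails; rails and the lip at its low end stand 7 to 8 mm above the floor.
- gutter: Sloped aluminium V gutter, 164 mm long, fixed to the tester. Origin: where it meets the lane, on the line on which the ball's lowest point runs; x up the slope, y as the tester's y, z square to the slope. The ball's centre runs at y = 0, z = 15 mm. The gutter's edges (36 mm apart outside) reach z = 8 mm: a fingertip kept above z = 10 mm clears them and the catch.
- stop_face (a point): Top stop plate at the upper end of the gutter, 36 mm wide: the point of its face that the ball meets, at gutter x = 158, z = 15 mm (its upper edge is at z = 17.5 mm). A ball touching it has its centre at gutter x = 143 mm.
- seat (a point): Where the centre of the ball rests when the catch keeps it: gutter x = 137, y = 0, z = 15 mm, 6 mm short of touching the top stop.
- ball_center (a point): Centre of the loose steel ball, 30 mm in diameter, about 110 g. It lies on the level lane, 25 to 85 mm before the foot of the gutter, and rolls freely; it is polished and slippery (friction about 0.2).
- catch (a joint): Sprung steel catch in the gutter's slot: how far it is pressed down, in m; 0 is up, 0.008 fully down. The ball rolled uphill presses it down (about 0.7 N; some 1 to 2 N of push on the ball) and it springs up once the ball's centre is past gutter x = 137 mm. Its release tab sticks out on the side away from the bolt and need not be touched.
- catch_nose (a point): Top of the catch's nose when it is up: gutter x = 125, y = 0, z = 6.5 mm. The catch is 7 mm wide, slopes up to the nose from x = 107 mm and is upright behind it.
- bolt (a joint): Locking bolt under the catch, sliding square to the gutter, in m: 0 is out (it starts 0 to 0.003 in), 0.016 fully in, where it lies under the catch and blocks it. It takes 1 to 2 N, stays where it is left and stops hard at the end. Pushed in too early it would keep the ball from passing the catch.
- bolt_head (a point): Middle of the outer face of the bolt's round black head (21 mm across, 9 mm thick, axis along the tester's y), about 41 mm above the bench, facing the tester's +y with free space before it. Pushed along the tester's -y the bolt goes in; the face stands at tester y = 53 mm when out, 37 mm when fully in. The base plate ends at y = 46 mm.
- jar: Sample jar with a blue screw lid, 59 mm wide, 65 mm high, standing behind the tester. Origin: centre of its underside. Leave it. Close behind it, the bottle and the stopper stands the water bath, a grey box 0.3 m high whose front is 0.7 m ahead of the robot's base: keep arm and gripper clear of it.
- drop_bottle: Small brown screw-cap bottle, 40 mm wide, 78 mm high, behind the tester. Origin: centre of its underside. Leave it.
- stopper_b: Dark rubber stopper, 33 mm wide, 27 mm high, behind the tester. Origin: centre of its underside. Leave it.
Mind the look-alikes: they are no part of the job. Leave any blue look-alike of the part that bears ball_center alone.

How it is judged:
On the way, in this order (a step that is already met when the one before it is completed fails the run):
1. the ball is behind the catch and the catch has sprung up (x of ball_center in the frame of gutter between 0.133 and 0.147 m and z of ball_center in the frame of gutter between 0.012 and 0.019 m and value of joint catch below 0.0015 m), for 0.2 s.
2. the locking bolt is fully in (all of step 1 and value of joint bolt above 0.014 m), for 0.2 s.
At the end, for the whole second after the job is handed in: The ball lies at rest in the gutter between the raised catch (pressed down less than 1.5 mm) and the top stop, its centre 133 to 147 mm up the gutter and 12 to 19 mm over the running line, and the bolt is at least 14 mm of its 16 mm in (all of step 2 and linear speed of ball below 0.01 m/s); the robot touches nothing.
It fails at once if The ball is lifted or carried instead of being rolled along the lane and gutter (z of ball_center in the frame of gutter above 0.029 m and z of ball_center in the frame of tester above 0.047 m).
It fails at once if The ball leaves the tester (height (world z) of ball_center below 0.024 m or y of ball_center in the frame of gutter above 0.03 m or y of ball_center in the frame of gutter below -0.03 m).
It fails at once if The sample jar is shoved out of its place (15 mm) or tipped (distance of jar from where it was at the start of the episode above 0.015 m or angle between jar's own z axis and vertical above 0.3 rad).
It fails at once if The small brown bottle is shoved out of its place (15 mm) or tipped (distance of drop_bottle from where it was at the start of the episode above 0.015 m or angle between drop_bottle's own z axis and vertical above 0.3 rad).
It fails at once if The rubber stopper is shoved out of its place (15 mm) or tipped (distance of stopper_b from where it was at the start of the episode above 0.015 m or angle between stopper_b's own z axis and vertical above 0.3 rad).
It also fails if it takes over 64 s, if anything falls off the work surface, if the arm or the gripper's body presses on something with over 40 N, if the wrist force passes 120 N, or if a joint passes its speed limit or range.

## Working session

There is one attempt and no reset: what is moved stays moved. The work goes in short steps, Python scripts to look and compute and a tool call to move; the robot and the scene stay as the last step left them, time stands still between calls to the robot, and variables do not carry over. Pictures are saved under pics/ and viewed, and the job is handed in when it is done.

Besides the shell and the picture viewer there is one more tool, called after ">>>" as name(argument=value, ...), one argument or row to a line, values as JSON. servo_tool: Moves the arm, as the interface text tells. Its arguments: {"type":"object","properties":{"rows":{"type":"array"},"newtons":{"type":"number"}},"required":["rows"]}

```bash
mkdir -p pics; ls
cat > h.py <<'E'
import numpy as np,cv2
from station import ctrl,cams
def save(p,name):
    cv2.imwrite('pics/'+name+'.png',cv2.cvtColor(p['image'],cv2.COLOR_RGB2BGR))
def pose(p):
    R,_=cv2.Rodrigues(np.array(p['rvec'],float)); return R,np.array(p['tvec'],float).reshape(3)
def ray(p,uv):
    K=np.array([[p['fx'],0,p['cx']],[0,p['fy'],p['cy']],[0,0,1.]])
    n=cv2.undistortPoints(np.array([[uv]],float),K,np.array(p['dist_coeffs'],float))[0,0]
    return np.array([n[0],n[1],1.])
def at_z(p,uv,z):
    R,t=pose(p); d=R.T@ray(p,uv); c=-R.T@t
    return c+d*(z-c[2])/d[2]
def at_depth(p,uv):
    R,t=pose(p); u,v=int(round(uv[0])),int(round(uv[1]))
    w=p['depth'][max(v-2,0):v+3,max(u-2,0):u+3]; w=w[w>0]
    return R.T@(ray(p,uv)*np.median(w)-t) if len(w) else None
def proj(p,X):
    K=np.array([[p['fx'],0,p['cx']],[0,p['fy'],p['cy']],[0,0,1.]])
    q,_=cv2.projectPoints(np.array(X,float).reshape(-1,1,3),np.array(p['rvec'],float),np.array(p['tvec'],float),K,np.array(p['dist_coeffs'],float))
    return q[:,0]
E
python3 - <<'E'
from h import *
o=ctrl.get_obs(); print({k:np.round(v,3) for k,v in o.items()},ctrl.hold_point_z)
for c in ['scene','top']:
    p=cams.camera(c); save(p,c+'0')
    R,t=pose(p); print(c,'cam',-R.T@t)
    for n in ['tester','lane_middle','gutter','stop_face','seat','ball_center','catch_nose','bolt_head','jar','drop_bottle','stopper_b']:
        for r in cams.place_of(p,n)[:3]:
            uv=np.array(r['at'])*[640,480]
            print(n,round(r['p'],2),uv.round(1),'depthpt',None if at_depth(p,uv) is None else at_depth(p,uv).round(4))
    for r in cams.spot_in(p,'ball_center'): print('ball box',r['p'],np.array(r['box'])*[640,480,640,480])
E
```

```text
pics
{'time_s': np.float64(0.0), 'qpos': array([ 1.228,  0.3  ,  1.522,  0.   ,  1.321, -0.067]), 'joint_vel': array([ 0.001, -0.001,  0.002, -0.001,  0.   ,  0.   ]), 'tau': array([-2.0000e-03, -5.3180e+01, -3.5273e+01,  7.1000e-02,  2.4000e-02,
       -0.0000e+00]), 'ee_pos': array([0.15 , 0.529, 0.205]), 'eef_rot': array([-3.14 , -0.   ,  2.866]), 'force': array([-0.555, -0.023,  0.14 ]), 'moment': array([ 0.039, -0.031, -0.03 ]), 'grip_width': np.float64(0.094)} -0.0188
scene cam [0.21961772 0.38966615 0.63524232]
tester 0.89 [351.3 278.2] depthpt [ 0.4812 -0.1334  0.037 ]
lane_middle 0.85 [379.3 245. ] depthpt [ 0.4795 -0.2322  0.0294]
lane_middle 0.59 [304.6 286.7] depthpt [ 0.5115 -0.0465  0.0824]
lane_middle 0.31 [311.9 203.9] depthpt [ 0.6427 -0.2831  0.0216]
gutter 0.64 [362.1 262.3] depthpt [ 0.4921 -0.1939  0.0152]
stop_face 0.75 [303.4 286.7] depthpt [ 0.5127 -0.0452  0.083 ]
seat 0.75 [312.2 281.9] depthpt [ 0.5188 -0.0785  0.0594]
ball_center 0.83 [321.1 382.6] depthpt [0.4308 0.0481 0.0263]
ball_center 0.61 [382.1 237. ] depthpt [ 0.4781 -0.2382  0.0433]
catch_nose 0.
[... 1007 characters left out ...]
.31 [340.6 181.3] depthpt [ 0.6655 -0.1931  0.0268]
catch_nose 0.69 [399.1 187.1] depthpt [ 0.6447 -0.3017  0.0645]
catch_nose 0.67 [281.5 260.1] depthpt [ 0.5119 -0.0749  0.0561]
bolt_head 0.61 [280.5 288.1] depthpt [ 0.4591 -0.0716  0.049 ]
bolt_head 0.21 [344.  271.9] depthpt [ 0.4869 -0.1952  0.017 ]
jar 0.95 [395.5 187.6] depthpt [ 0.644  -0.2949  0.0645]
jar 0.65 [280.  261.4] depthpt [ 0.5096 -0.072   0.0547]
jar 0.45 [268.3 256.3] depthpt [ 0.5191 -0.0513  0.0702]
drop_bottle 0.92 [262.5 186.6] depthpt [ 0.6512 -0.0428  0.0666]
stopper_b 0.52 [337.6 179.2] depthpt [ 0.67   -0.1873  0.0261]
ball box 0.56 [363.968 267.12  380.672 285.888]
ball box 0.55 [215.104 294.912 230.976 308.784]
```

Run:
```python
import cv2
for c,(a,b,d,e) in {'scene0':(200,170,440,400),'top0':(190,150,430,330)}.items():
    im=cv2.imread('pics/%s.png'%c)[b:e,a:d]; s=min(800/im.shape[1],600/im.shape[0]); cv2.imwrite('pics/%s_z.png'%c,cv2.resize(im,None,fx=s,fy=s,interpolation=cv2.INTER_CUBIC)); print(s)
```

```text
2.608695652173913
3.3333333333333335
```

View pics/scene0_z.png

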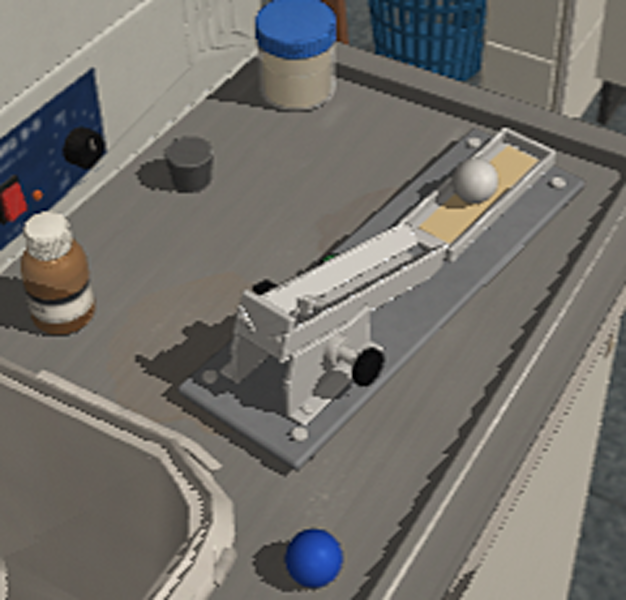

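View pics/top0_z.png

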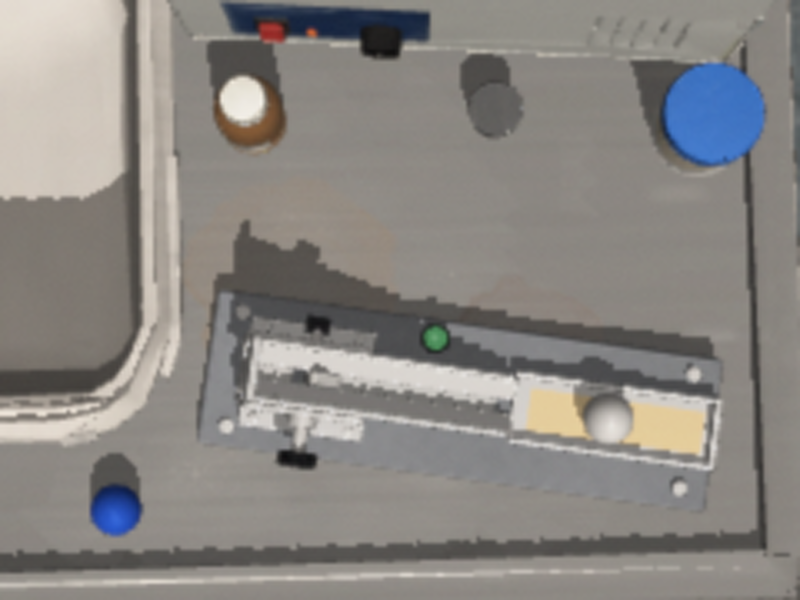

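The steel ball is on the sandy lane at about top (372, 275). The blue ball at about top (225, 303) is the look-alike. The tester's uphill direction points toward world +y, and the bolt's black head faces the robot at about top (279, 288). Next I'll fit the tester pose.

```bash
cat > fit.py <<'E'
from h import *
from scipy.optimize import least_squares
a=np.radians(18)
def Rt(yaw): c,s=np.cos(yaw),np.sin(yaw); return np.array([[c,-s,0],[s,c,0],[0,0,1]])
def g2t(g): # gutter -> tester
    g=np.asarray(g,float); return np.array([-.030+g[0]*np.cos(a)-g[2]*np.sin(a),g[1],.018+g[0]*np.sin(a)+g[2]*np.cos(a)])
def t2w(P,t): return np.array([P[0],P[1],0])+Rt(P[2])@np.asarray(t,float)
def w2g(P,w):
    t=Rt(P[2]).T@(np.asarray(w)-[P[0],P[1],0]); d=t-[-.03,0,.018]
    return np.array([d[0]*np.cos(a)+d[2]*np.sin(a),d[1],-d[0]*np.sin(a)+d[2]*np.cos(a)])
E
python3 - <<'E'
from fit import *
p=cams.camera('top'); s=cams.camera('scene')
# top corners in zoom px
z=lambda u,v:(190+u/3.3333-.35,150+v/3.3333-.35)
zs=lambda u,v:(200+u/2.6087-.3,170+v/2.6087-.3)
obs=[(p,z(222,291),(.152,-.046,.014)),(p,z(201,441),(.152,.046,.014)),(p,z(720,358),(-.152,-.046,.014)),(p,z(701,510),(-.152,.046,.014)),
 (s,zs(183,386),(.152,-.046,.014)),(s,zs(296,464),(.152,.046,.014)),(s,zs(582,182),(-.152,.046,.014))]
def f(P,full=True):
    return np.concatenate([proj(c,t2w(P,t))[0]-uv for c,uv,t in obs])
P=least_squares(f,[.49,-.15,1.7],loss='soft_l1').x
print('P',P,np.degrees(P[2])); print(f(P).reshape(-1,2).round(1))
for c,uv,t in obs: print(at_z(c,uv,.014).round(4), t2w(P,t).round(4))
np.save('P.npy',P)
named=dict(lane=t2w(P,(-.089,0,.018)),stop=t2w(P,g2t((.158,0,.015))),seat=t2w(P,g2t((.137,0,.015))),nose=t2w(P,g2t((.125,0,.0065))),foot=t2w(P,g2t((0,0,0))),bolt=t2w(P,(g2t((.125,0,0))[0],.053,.041)))
for k,v in named.items(): print(k,v.round(4),'top',proj(p,v)[0].round(1),'scene',proj(s,v)[0].round(1))
for c,uv in ((p,z(608,418)),(s,zs(477,182))):
    b=at_z(c,uv,.033); print('ball',b.round(4),'gutter',w2g(P,b).round(4))
print('bolt uv top',at_z(p,z(297,461),.041), at_z(s,zs(369,367),.041))
# overlay
for c,n in ((p,'top'),(s,'scene')):
    im=cv2.cvtColor(c['image'],cv2.COLOR_RGB2BGR); im=cv2.resize(im,None,fx=3,fy=3,interpolation=cv2.INTER_CUBIC)
    L=[[(.152,-.046,.014),(.152,.046,.014),(-.152,.046,.014),(-.152,-.046,.014)],[(-.148,-.018,.0255),(-.03,-.018,.0255),(-.03,.018,.0255),(-.148,.018,.0255)],[g2t((0,-.018,.008)),g2t((.158,-.018,.008)),g2t((.158,.018,.008)),g2t((0,.018,.008))]]
    for l in L: cv2.polylines(im,[((proj(c,[t2w(P,t) for t in l])+.33)*3).astype(int)],True,(0,0,255),1)
    for k,v in named.items(): cv2.circle(im,tuple(int(q) for q in (proj(c,v)[0]+.33)*3),3,(0,255,0),-1)
    o=(240*3,230*3) if n=='top' else (240*3,210*3)
    cv2.imwrite('pics/ov_%s.png'%n,im[o[1]:o[1]+390,o[0]-60:o[0]+540])
# heights left basin
for uv in [(240,240),(240,200),(235,260),(225,270),(210,280),(200,282),(150,260)]: print(uv,at_depth(p,uv).round(3))
E
```

```text
P [ 0.4929567  -0.16211961  1.40913355] 80.73740527995461
[[-2.2 -1.1]
 [-2.6  0.2]
 [ 0.4 -0.4]
 [ 0.4  0.2]
 [-1.6 -0.5]
 [ 1.7  0.2]
 [ 3.1 -1.8]]
[ 0.5605 -0.0238  0.014 ] [ 0.5628 -0.0195  0.014 ]
[ 0.4722 -0.0099  0.014 ] [ 0.472  -0.0047  0.014 ]
[ 0.5132 -0.3187  0.014 ] [ 0.5139 -0.3195  0.014 ]
[ 0.4236 -0.304   0.014 ] [ 0.4231 -0.3047  0.014 ]
[ 0.5601 -0.0198  0.014 ] [ 0.5628 -0.0195  0.014 ]
[ 0.4743 -0.0039  0.014 ] [ 0.472  -0.0047  0.014 ]
[ 0.4259 -0.2977  0.014 ] [ 0.4231 -0.3047  0.014 ]
lane [ 0.4786 -0.25    0.018 ] top [371.9 275.4] scene [383.9 244. ]
stop [ 0.5116 -0.048   0.0811] top [266.1 260.2] scene [305.2 286.6]
seat [ 0.5084 -0.0677  0.0746] top [277.1 261.8] scene [314.2 281.9]
nose [ 0.5069 -0.0764  0.0628] top [282.1 262.6] scene [318.3 284.1]
foot [ 0.4881 -0.1917  0.018 ] top [342.3 271.4] scene [363.7 262.7]
bolt [ 0.455  -0.0659  0.041 ] top [277.8 290.3] scene [345.7 311.5]
ball [ 0.4793 -0.2484  0.033 ] gutter [-0.0499 -0.0004  0.032 ]
ball [ 0.4792 -0.2438  0.033 ] gutter [-0.0456  0.0004  0.0306]
bolt uv top [ 0.45935704 -0.06773571  0.041     ] [ 0.46179768 -0.06448068  0.041     ]
(240, 240) [0.556 0.009 0.009]
(240, 200) [0.636 0.008 0.006]
(235, 260) [0.516 0.02  0.007]
(225, 270) [0.497 0.039 0.01 ]
(210, 280) [0.478 0.069 0.008]
(200, 282) [0.475 0.09  0.003]
(150, 260) [ 0.527  0.232 -0.14 ]
```

View pics/ov_top.png

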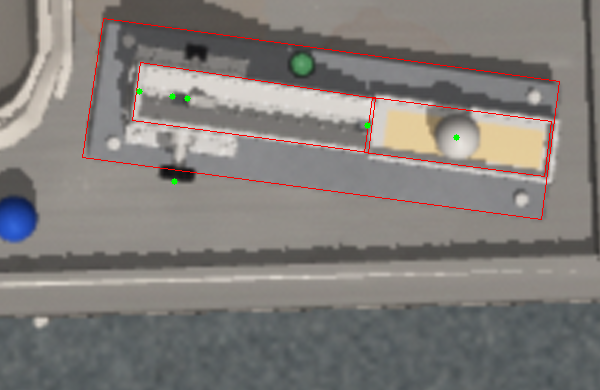

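View pics/ov_scene.png

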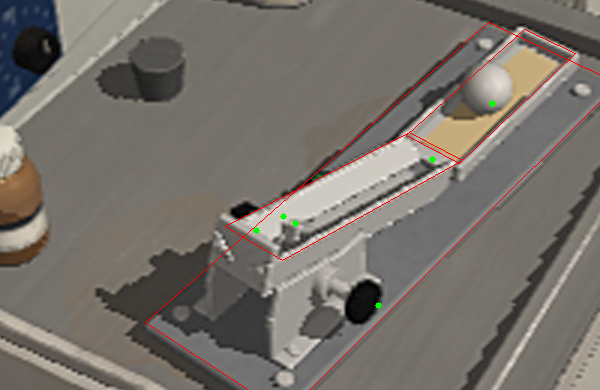

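The fit agrees with the given sizes to within a few mm: the ball is on the lane about 48 mm before the foot of the gutter, and the stop height matches. I'll move over the tester to take a closer wrist view.

>>> servo_tool(
  rows=[
    [0.017, -0.035, 0.005, 0, 0, -0.1, -1],
    [0.034, -0.07, 0.01, 0, 0, -0.2, -1],
    [0.051, -0.105, 0.015, 0, 0, -0.3, -1],
    [0.068, -0.14, 0.02, 0, 0, -0.4, -1],
    [0.085, -0.175, 0.025, 0, 0, -0.5, -1],
    [0.102, -0.21, 0.03, 0, 0, -0.6, -1],
    [0.119, -0.245, 0.035, 0, 0, -0.7, -1],
    [0.136, -0.28, 0.04, 0, 0, -0.8, -1],
  ],
)

```text
time_s: 2.07
ee_pos: [0.286, 0.2475, 0.2459]
eef_rot: [3.141, -0.0, 2.061]
force: [0.5, -0.0, -0.3]
grip_width: 0.0438
```

>>> servo_tool(
  rows=[
    [0.017, -0.035, 0.005, 0, 0, -0.08, -1],
    [0.034, -0.07, 0.01, 0, 0, -0.16, -1],
    [0.051, -0.105, 0.01, 0, 0, -0.24, -1],
    [0.068, -0.14, 0.01, 0, 0, -0.32, -1],
    [0.085, -0.175, 0.01, 0, 0, -0.4, -1],
    [0.102, -0.21, 0.01, 0, 0, -0.48, -1],
    [0.119, -0.245, 0.01, 0, 0, -0.56, -1],
    [0.136, -0.28, 0.01, 0, 0, -0.64, -1],
  ],
)

```text
time_s: 2.73
ee_pos: [0.4224, -0.0346, 0.2561]
eef_rot: [3.14, -0.0, 1.417]
force: [0.8, 0.8, 0.6]
grip_width: 0.0005
```

>>> servo_tool(
  rows=[
    [0.016, -0.033, 0, 0, 0, -0.01, -1],
    [0.032, -0.066, 0, 0, 0, -0.01, -1],
    [0.048, -0.1, 0, 0, 0, -0.01, -1],
    [0.06, -0.13, 0, 0, 0, -0.01, -1],
    [0.06, -0.13, 0, 0, 0, -0.01, -1],
    [0.06, -0.13, 0, 0, 0, -0.01, -1],
    [0.06, -0.13, 0, 0, 0, -0.01, -1],
    [0.06, -0.13, 0, 0, 0, -0.01, -1],
  ],
)

```text
time_s: 3.4
ee_pos: [0.4822, -0.1637, 0.2564]
eef_rot: [3.14, -0.0, 1.408]
force: [-0.5, -0.2, -0.5]
grip_width: 0.0007
```

```bash
cat >> h.py <<'E'
from scipy.spatial.transform import Rotation as Ro
def wrist():
    o=ctrl.get_obs(); p=cams.camera('wrist')
    T=np.eye(4); T[:3,:3]=Ro.from_euler('xyz',o['eef_rot']).as_matrix(); T[:3,3]=o['ee_pos']
    M=np.linalg.inv(T@np.array(p['hand_eye']))
    p['rvec']=cv2.Rodrigues(M[:3,:3])[0].ravel(); p['tvec']=M[:3,3]
    return p,o
E
python3 - <<'E'
from fit import *
import pickle
p,o=wrist(); save(p,'w1'); pickle.dump(p,open('w1.pkl','wb'))
R,t=pose(p); print(o['ee_pos'],o['eef_rot'],'cam',-R.T@t,R[2])
for n in ['lane_middle','stop_face','seat','ball_center','catch_nose','bolt_head']:
    for r in cams.place_of(p,n)[:2]:
        uv=np.array(r['at'])*[640,480]; print(n,r['p'],uv.round(1))
E
```

```text
[ 0.48221044 -0.16369295  0.25635562] [ 3.13980374e+00 -1.23429700e-04  1.40794478e+00] cam [ 0.49512462 -0.08628097  0.43484561] [-0.04104032 -0.26124679 -0.9643992 ]
lane_middle 0.82 [321.5 275.8]
stop_face 0.81 [328.4  96.4]
stop_face 0.27 [278.2 124.4]
seat 0.62 [325.  116.5]
ball_center 0.8 [236.6  25. ]
ball_center 0.74 [326.2 280.5]
catch_nose 0.73 [323.9 130. ]
bolt_head 0.68 [274.6 127. ]
```

View pics/w1.png

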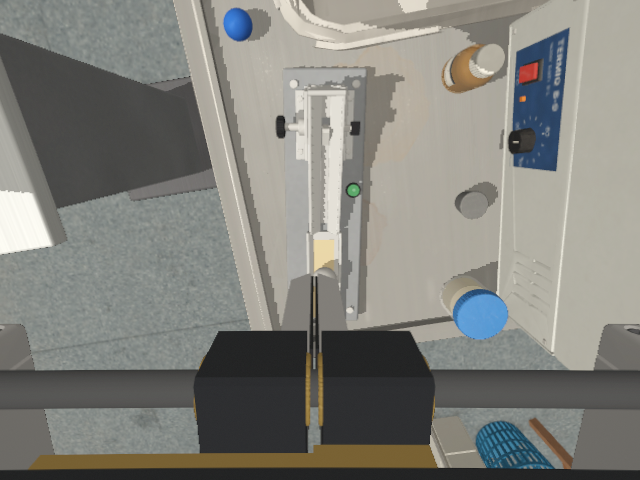

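The wrist view shows the tester from (285,69) to (357,319). The bolt head is at (281,127), the seat at about (325,116), and the ball is partly hidden by the fingers at (325,275). I'll refine the fit with this view.

Run:
```python
import cv2
im=cv2.imread('pics/w1.png')
cv2.imwrite('pics/w1a.png',cv2.resize(im[60:210,260:400],None,fx=4,fy=4,interpolation=cv2.INTER_CUBIC))
cv2.imwrite('pics/w1b.png',cv2.resize(im[200:340,260:400],None,fx=4,fy=4,interpolation=cv2.INTER_CUBIC))
```

```text
(no output)
```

View pics/w1a.png

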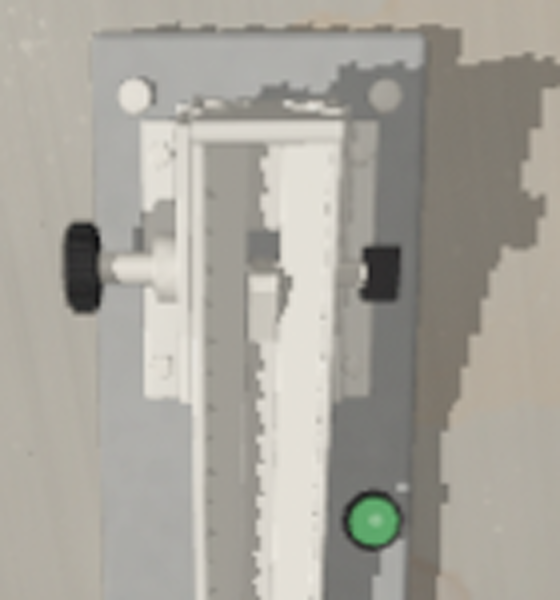

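View pics/w1b.png

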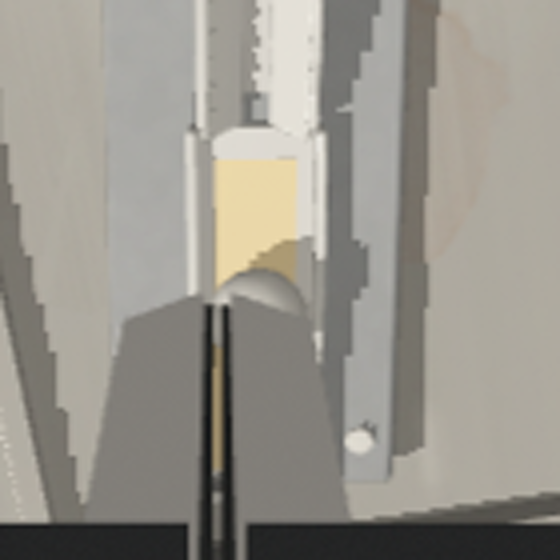

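Run:
```python
from fit import *
import pickle
w=pickle.load(open('w1.pkl','rb')); p=cams.camera('top'); s=cams.camera('scene')
z=lambda u,v:(190+u/3.3333-.35,150+v/3.3333-.35)
zs=lambda u,v:(200+u/2.6087-.3,170+v/2.6087-.3)
za=lambda u,v:(260+u/4-.375,60+v/4-.375)
zb=lambda u,v:(260+u/4-.375,200+v/4-.375)
c=[(.152,-.046,.014),(.152,.046,.014),(-.152,-.046,.014),(-.152,.046,.014)]
nose=g2t((.125,0,.0065))
W=[(w,za(426,33),c[0]),(w,za(94,33),c[1]),(w,zb(389,480),c[2]),(w,za(263,272),nose)]
T=[(p,z(222,291),c[0]),(p,z(201,441),c[1]),(p,z(720,358),c[2]),(p,z(701,510),c[3])]
S=[(s,zs(183,386),c[0]),(s,zs(296,464),c[1]),(s,zs(582,182),c[3])]
for nm,obs in (('wrist',W),('top',T),('scene',S),('all',W+T+S)):
    f=lambda P:np.concatenate([proj(c_,t2w(P,t))[0]-uv for c_,uv,t in obs])
    P=least_squares(f,[.49,-.15,1.4],loss='soft_l1').x
    print(nm,P.round(4),np.abs(f(P)).max().round(1)); 
    if nm=='wrist': np.save('Pw.npy',P)
    if nm=='all': np.save('P.npy',P)
P=np.load('Pw.npy')
b=at_z(w,za(66,268),.041);print('bolt',b,'tester',Rt(P[2]).T@(b-[P[0],P[1],0]))
for cam,uv in ((p,z(608,418)),(s,zs(477,182))):
    b=at_z(cam,uv,.033); print('ball',b.round(4),w2g(P,b).round(4))
# tip check: project TCP in wrist
print('tcp px',proj(w,[0.4822,-0.1637,0.2564]))
```

```text
wrist [ 0.495  -0.1606  1.405 ] 1.8
top [ 0.4925 -0.1642  1.4095] 1.6
scene [ 0.4955 -0.1606  1.4164] 3.2
all [ 0.4943 -0.1611  1.4066] 3.2
bolt [ 0.45926122 -0.0637924   0.041     ] tester [0.08958109 0.05117717 0.041     ]
ball [ 0.4793 -0.2484  0.033 ] [-0.0517  0.001   0.0326]
ball [ 0.4792 -0.2438  0.033 ] [-0.0473  0.0018  0.0311]
tcp px [[312.78729889 292.90653361]]
```

>>> servo_tool(
  rows=[
    [-0.002, -0.035, -0.01, 0, 0, 0, -1],
    [-0.004, -0.07, -0.03, 0, 0, 0, -1],
    [-0.006, -0.1, -0.05, 0, 0, 0, -1],
    [-0.007, -0.114, -0.08, 0, 0, 0, -1],
    [-0.007, -0.114, -0.11, 0, 0, 0, -1],
    [-0.007, -0.114, -0.14, 0, 0, 0, -1],
    [-0.007, -0.114, -0.16, 0, 0, 0, -1],
    [-0.007, -0.114, -0.17, 0, 0, 0, -1],
  ],
)

```text
time_s: 4.52
ee_pos: [0.4743, -0.2779, 0.0834]
eef_rot: [-3.14, -0.002, 1.407]
force: [-0.4, 0.3, 0.5]
grip_width: 0.0005
```

Run:
```python
from fit import *
s=cams.camera('scene'); save(s,'s2'); im=cv2.imread('pics/s2.png')
cv2.imwrite('pics/s2z.png',cv2.resize(im[180:330,280:440],None,fx=4,fy=4,interpolation=cv2.INTER_CUBIC))
o=ctrl.get_obs(); print(o['ee_pos'],proj(s,o['ee_pos']))
```

```text
[ 0.47425124 -0.27775718  0.08296221] [[395.73163485 206.20660785]]
```

View pics/s2z.png

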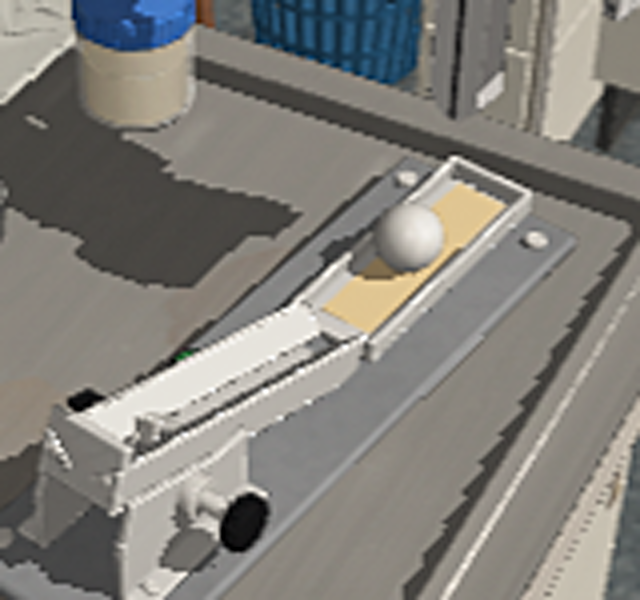

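The tip is behind the ball over the lane (ball at zoom (408,237), finger at (470,105)). I'll lower it to z = 0.030.

>>> servo_tool(
  rows=[
    [0, 0, -0.01, 0, 0, 0, -1],
    [0, 0, -0.02, 0, 0, 0, -1],
    [0, 0, -0.03, 0, 0, 0, -1],
    [0, 0, -0.04, 0, 0, 0, -1],
    [0, 0, -0.05, 0, 0, 0, -1],
    [0, 0, -0.053, 0, 0, 0, -1],
    [0, 0, -0.053, 0, 0, 0, -1],
    [0, 0, -0.053, 0, 0, 0, -1],
  ],
)

```text
time_s: 5.23
ee_pos: [0.4744, -0.2779, 0.0301]
eef_rot: [-3.139, -0.002, 1.407]
force: [0.1, 0.6, -0.7]
grip_width: 0.0005
```

Run:
```python
from fit import *
s=cams.camera('scene'); save(s,'s3'); im=cv2.imread('pics/s3.png')
cv2.imwrite('pics/s3z.png',cv2.resize(im[180:330,280:440],None,fx=4,fy=4,interpolation=cv2.INTER_CUBIC))
P=np.load('P.npy')
for x in (-.118,-.063,-.03,0.,.03,.06,.09,.12): # finger CENTRE tester x ; front edge +8mm
    xf=x+.008; d=xf+.03; fl=.018+max(d,0)*np.tan(a)
    w=t2w(P,(x,0,fl+.0135/np.cos(a))); print(x,w.round(4))
b=g2t((.141,0,.015)); print('ball .141 tester',b,'finger centre x',b[0]-.023, t2w(P,(b[0]-.023,0,b[2])))
print(Rt(P[2])[:,0])
```

```text
-0.118 [ 0.4751 -0.2775  0.0322]
-0.063 [ 0.484  -0.2233  0.0322]
-0.03 [ 0.4894 -0.1907  0.0348]
0.0 [ 0.4943 -0.1611  0.0445]
0.03 [ 0.4992 -0.1315  0.0543]
0.06 [ 0.5041 -0.1019  0.064 ]
0.09 [ 0.5091 -0.0723  0.0738]
0.12 [ 0.514  -0.0427  0.0835]
ball .141 tester [0.09946371 0.         0.07583724] finger centre x 0.07646371388199241 [ 0.50683995 -0.08567818  0.07583724]
[0.16345088 0.98655147 0.        ]
```

View pics/s3z.png

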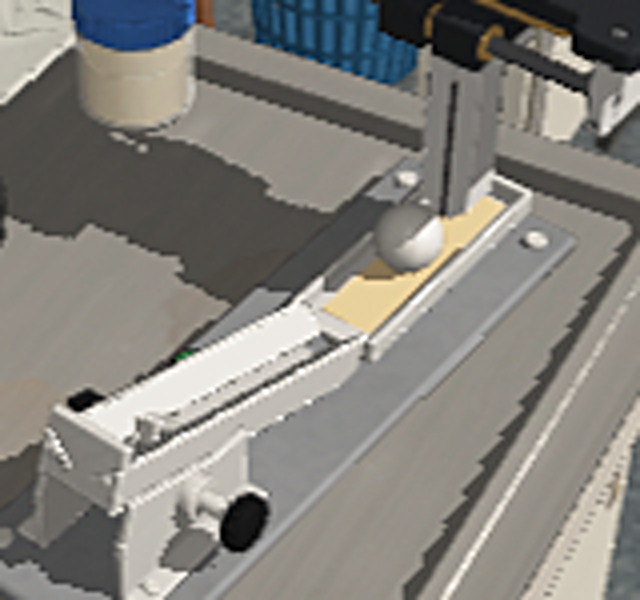

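>>> servo_tool(
  rows=[
    [0.001, 0.005, 0.001, 0, 0, 0, -1],
    [0.0015, 0.009, 0.001, 0, 0, 0, -1],
    [0.002, 0.013, 0.001, 0, 0, 0, -1],
    [0.003, 0.018, 0.001, 0, 0, 0, -1],
    [0.004, 0.023, 0.001, 0, 0, 0, -1],
    [0.005, 0.028, 0.001, 0, 0, 0, -1],
    [0.0055, 0.033, 0.001, 0, 0, 0, -1],
    [0.0065, 0.038, 0.001, 0, 0, 0, -1],
  ],
)

```text
time_s: 5.95
ee_pos: [0.4811, -0.2393, 0.0314]
eef_rot: [-3.14, -0.002, 1.407]
force: [0.2, -0.2, -1.0]
grip_width: 0.0002
```

```bash
cat > look.py <<'E'
from fit import *
import sys
n=sys.argv[1]
s=cams.camera('scene'); save(s,n); im=cv2.imread('pics/%s.png'%n)
cv2.imwrite('pics/%sz.png'%n,cv2.resize(im[180:330,280:440],None,fx=4,fy=4,interpolation=cv2.INTER_CUBIC))
o=ctrl.get_obs(); P=np.load('P.npy'); print(o['ee_pos'].round(4),'tip in gutter',w2g(P,o['ee_pos']).round(4),o['force'].round(2))
for r in cams.place_of(s,'ball_center')[:3]: print(r['p'],np.array(r['at'])*[640,480])
E
python3 look.py s4
```

```text
[ 0.4812 -0.2386  0.0314] tip in gutter [-0.0421  0.0003  0.0277] [ 0.93 -0.08  0.35]
0.93 [321.28  381.696]
0.79 [373.504 247.2  ]
```

View pics/s4z.png

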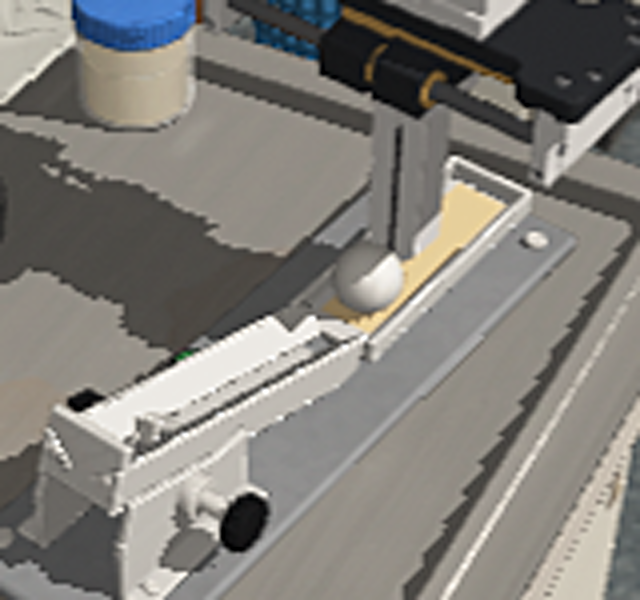

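The ball has rolled to zoom (368,277) ahead of the fingers. I'll keep pushing.

>>> servo_tool(
  rows=[
    [0.001, 0.005, 0, 0, 0, 0, -1],
    [0.0015, 0.01, 0, 0, 0, 0, -1],
    [0.0025, 0.015, 0, 0, 0, 0, -1],
    [0.0035, 0.02, 0.0005, 0, 0, 0, -1],
    [0.004, 0.025, 0.001, 0, 0, 0, -1],
    [0.005, 0.03, 0.0015, 0, 0, 0, -1],
    [0.006, 0.035, 0.002, 0, 0, 0, -1],
    [0.0065, 0.04, 0.0025, 0, 0, 0, -1],
  ],
)

```text
time_s: 6.72
ee_pos: [0.4879, -0.1987, 0.0341]
eef_rot: [-3.14, -0.002, 1.408]
force: [0.5, -1.5, 0.4]
grip_width: 0.0003
```

>>> servo_tool(
  rows=[
    [0.001, 0.005, 0.0015, 0, 0, 0, -1],
    [0.0015, 0.01, 0.003, 0, 0, 0, -1],
    [0.0025, 0.015, 0.005, 0, 0, 0, -1],
    [0.0035, 0.02, 0.0065, 0, 0, 0, -1],
    [0.004, 0.025, 0.008, 0, 0, 0, -1],
    [0.005, 0.03, 0.01, 0, 0, 0, -1],
    [0.006, 0.035, 0.0115, 0, 0, 0, -1],
    [0.0065, 0.04, 0.013, 0, 0, 0, -1],
  ],
)

```text
time_s: 7.38
ee_pos: [0.4945, -0.1582, 0.0473]
eef_rot: [-3.14, -0.002, 1.408]
force: [0.3, -1.2, 0.9]
grip_width: 0.0006
```

```bash
python3 look.py s5
```

```text
[ 0.4946 -0.1576  0.0474] tip in gutter [0.041  0.0003 0.0176] [0.71 0.03 0.66]
0.78 [340.992 266.88 ]
0.77 [318.72  383.808]
```

View pics/s5z.png

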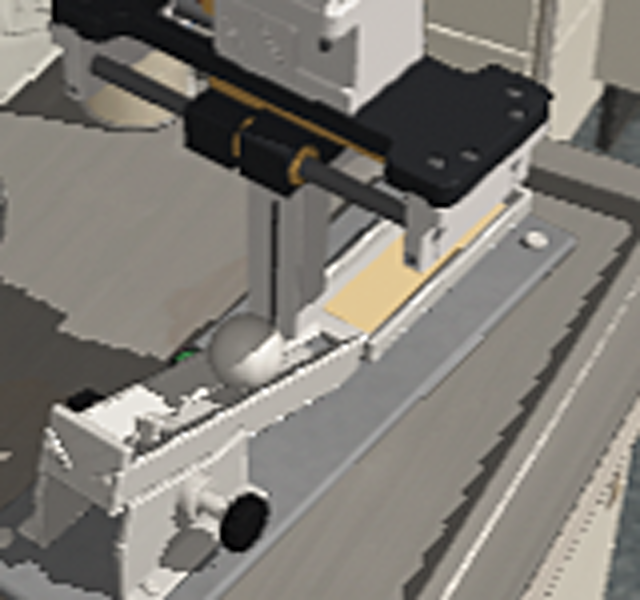

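>>> servo_tool(
  rows=[
    [0.001, 0.005, 0.001, 0, 0, 0, -1],
    [0.0015, 0.01, 0.0025, 0, 0, 0, -1],
    [0.0025, 0.015, 0.0045, 0, 0, 0, -1],
    [0.0035, 0.02, 0.006, 0, 0, 0, -1],
    [0.004, 0.025, 0.0075, 0, 0, 0, -1],
    [0.005, 0.03, 0.0095, 0, 0, 0, -1],
    [0.006, 0.035, 0.011, 0, 0, 0, -1],
    [0.0065, 0.04, 0.0125, 0, 0, 0, -1],
  ],
)

```text
time_s: 8.15
ee_pos: [0.5012, -0.1175, 0.06]
eef_rot: [-3.14, -0.002, 1.409]
force: [-0.4, -2.7, 0.8]
grip_width: 0.0002
```

```bash
python3 look.py s6
```

```text
[ 0.5012 -0.1169  0.0602] tip in gutter [0.0842 0.0004 0.017 ] [ 0.42  0.31 -0.42]
0.95 [320.896 380.88 ]
0.72 [327.104 277.584]
```

View pics/s6z.png

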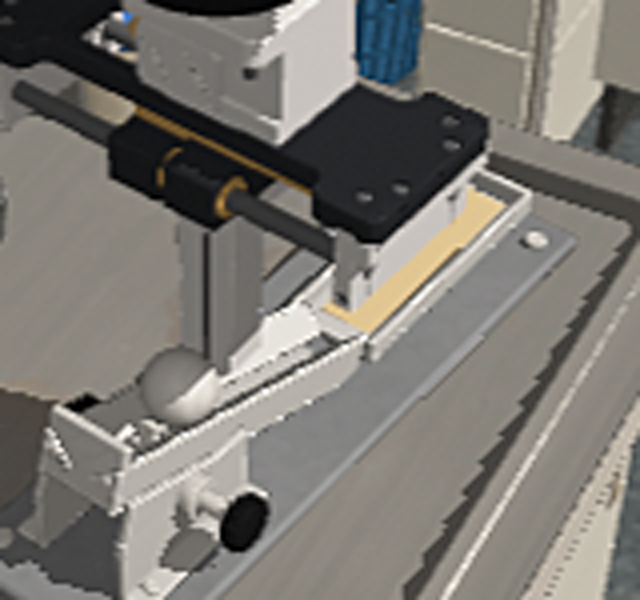

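>>> servo_tool(
  rows=[
    [0.0005, 0.0035, 0.001, 0, 0, 0, -1],
    [0.001, 0.007, 0.002, 0, 0, 0, -1],
    [0.0015, 0.0105, 0.003, 0, 0, 0, -1],
    [0.0025, 0.014, 0.0045, 0, 0, 0, -1],
    [0.003, 0.0175, 0.0055, 0, 0, 0, -1],
    [0.0035, 0.02, 0.0065, 0, 0, 0, -1],
    [0.0035, 0.0225, 0.007, 0, 0, 0, -1],
    [0.004, 0.025, 0.008, 0, 0, 0, -1],
  ],
)

```text
time_s: 8.92
ee_pos: [0.505, -0.0919, 0.0679]
eef_rot: [-3.14, -0.002, 1.409]
force: [0.2, -0.9, 0.2]
grip_width: 0.0006
```

```bash
python3 look.py s7
```

```text
[ 0.5052 -0.0916  0.0681] tip in gutter [0.1109 0.0007 0.0166] [ 0.32 -0.22 -0.14]
0.97 [318.912 380.4  ]
0.61 [314.112 282.48 ]
```

View pics/s7z.png

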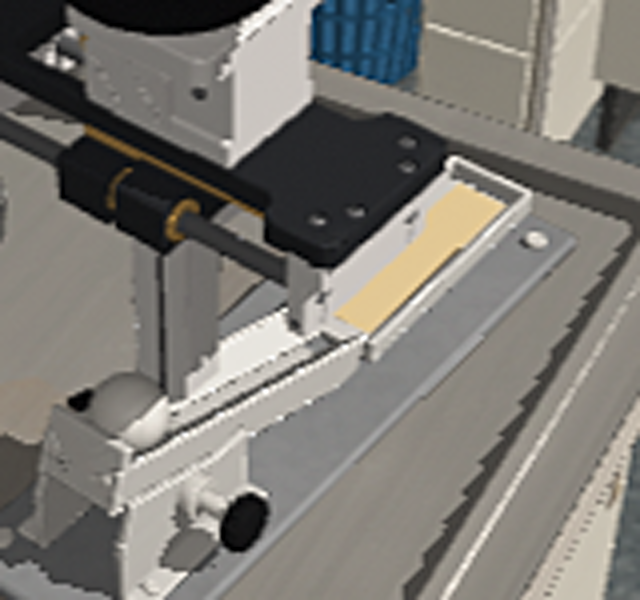

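The ball is on the catch at about 134 mm. I'll creep the last millimetres and watch the force.

>>> servo_tool(
  rows=[
    [0, 0.001, 0, 0, 0, 0, -1],
    [0, 0.002, 0.0005, 0, 0, 0, -1],
    [0.0005, 0.003, 0.001, 0, 0, 0, -1],
    [0.0005, 0.004, 0.001, 0, 0, 0, -1],
    [0.001, 0.005, 0.0015, 0, 0, 0, -1],
    [0.001, 0.006, 0.002, 0, 0, 0, -1],
    [0.001, 0.0065, 0.002, 0, 0, 0, -1],
    [0.001, 0.0065, 0.002, 0, 0, 0, -1],
  ],
)

```text
time_s: 9.68
ee_pos: [0.5063, -0.0854, 0.0701]
eef_rot: [-3.141, -0.002, 1.41]
force: [-0.4, -2.1, 1.3]
grip_width: 0.0003
```

```bash
python3 look.py s8
```

```text
[ 0.5063 -0.0854  0.0701] tip in gutter [0.1175 0.0006 0.0166] [-0.1  -2.53  0.76]
0.93 [321.216 383.376]
0.7 [312.384 283.296]
```

View pics/s8z.png

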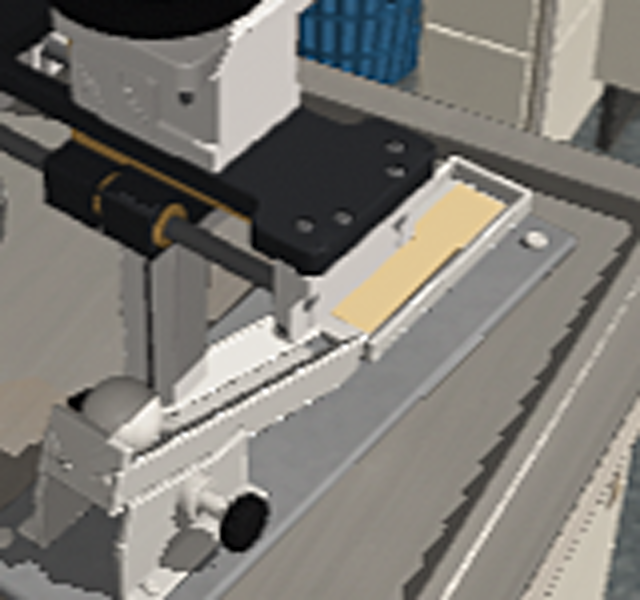

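>>> servo_tool(
  rows=[
    [0, 0.0005, 0, 0, 0, 0, -1],
    [0, 0.001, 0.0005, 0, 0, 0, -1],
    [0, 0.0015, 0.0005, 0, 0, 0, -1],
    [0.0005, 0.002, 0.0005, 0, 0, 0, -1],
    [0.0005, 0.002, 0.0005, 0, 0, 0, -1],
    [0.0005, 0.002, 0.0005, 0, 0, 0, -1],
    [0.0005, 0.002, 0.0005, 0, 0, 0, -1],
    [0.0005, 0.002, 0.0005, 0, 0, 0, -1],
  ],
)

```text
time_s: 10.45
ee_pos: [0.5065, -0.0847, 0.0704]
eef_rot: [-3.14, 0.0, 1.409]
force: [-1.0, -12.2, -1.6]
grip_width: 0.0006
```

```bash
python3 look.py s9
```

```text
[ 0.5065 -0.0847  0.0704] tip in gutter [0.1183 0.0005 0.0167] [ -1.98 -12.38  -1.21]
0.61 [319.808 381.408]
0.53 [310.528 283.296]
```

View pics/s9z.png

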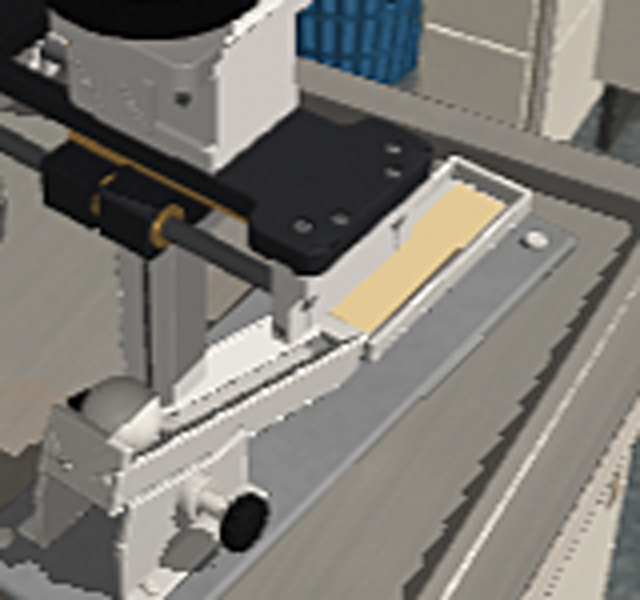

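The force rose to 12 N while the tool stalled, so the ball is against the top stop. I'll back off and check that the catch keeps it there.

>>> servo_tool(
  rows=[
    [0, -0.002, 0, 0, 0, 0, -1],
    [-0.001, -0.004, 0, 0, 0, 0, -1],
    [-0.001, -0.006, 0, 0, 0, 0, -1],
    [-0.0015, -0.01, 0, 0, 0, 0, -1],
    [-0.0025, -0.015, 0, 0, 0, 0, -1],
    [-0.0035, -0.022, 0, 0, 0, 0, -1],
    [-0.005, -0.03, 0, 0, 0, 0, -1],
    [-0.006, -0.038, 0, 0, 0, 0, -1],
  ],
)

```text
time_s: 11.22
ee_pos: [0.5003, -0.1235, 0.0704]
eef_rot: [-3.14, 0.0, 1.409]
force: [-0.9, 0.4, 0.6]
grip_width: 0.0005
```

```bash
python3 look.py s10
python3 - <<'E'
from fit import *
p,o=wrist(); save(p,'w2'); im=cv2.imread('pics/w2.png'); P=np.load('P.npy')
for x in (.137,.143): print(x,proj(p,t2w(P,g2t((x,0,.015)))))
for r in cams.place_of(p,'ball_center'): print(r['p'],np.array(r['at'])*[640,480])
E
```

```text
[ 0.5002 -0.1246  0.0705] tip in gutter [0.0799 0.0002 0.0292] [-0.24 -1.45  0.2 ]
0.82 [319.488 380.784]
0.8 [314.304 281.376]
0.137 [[313.30717583 186.35520567]]
0.143 [[313.31396308 174.83055084]]
0.88 [316.928 184.416]
0.69 [153.408   2.496]
```

View pics/s10z.png

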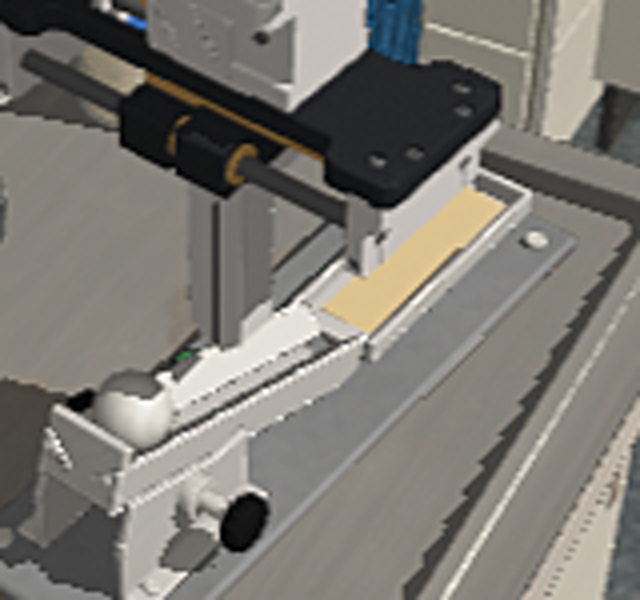

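View pics/w2.png

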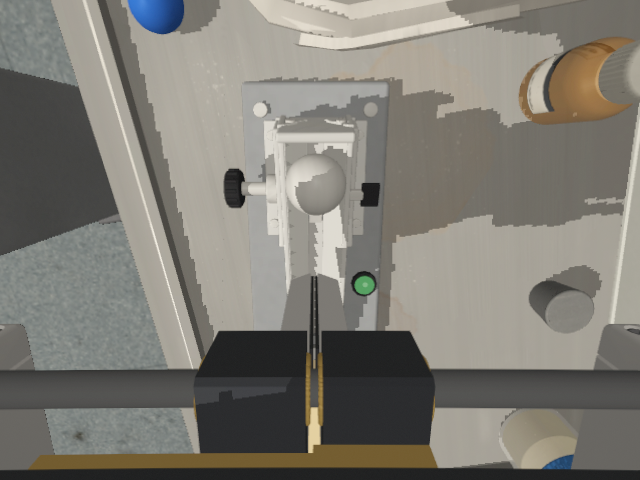

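The ball rests behind the catch: the wrist view has it at (317,184), and the projected seat is at (313,186). Now I'll measure the bolt head and the bench edge.

Run:
```python
from fit import *
P=np.load('P.npy'); print(P)
im=cv2.imread('pics/w2.png'); cv2.imwrite('pics/w2z.png',cv2.resize(im[80:240,210:400],None,fx=4,fy=4,interpolation=cv2.INTER_CUBIC)[:600,:800])
p,o=wrist()
for uv in [(224,188),(225,172),(225,204),(234,188)]:
    b=at_z(p,uv,.041); print(uv,b.round(4),'tester',(Rt(P[2]).T@(b-[P[0],P[1],0])).round(4),'depth',at_depth(p,uv).round(4))
t=cams.camera('top')
for v in (300,308,312,316,320,326,332,338): print(v,at_depth(t,(290,v)).round(3))
print(t2w(P,(.0896,.09,.033)))
```

```text
[ 0.49434189 -0.16111357  1.40660875]
(224, 188) [ 0.4578 -0.0622  0.041 ] tester [0.0916 0.0522 0.041 ] depth [ 0.4601 -0.0615  0.0496]
(225, 172) [ 0.4605 -0.0534  0.041 ] tester [0.1008 0.051  0.041 ] depth [ 4.50e-01 -5.49e-02  2.00e-04]
(225, 204) [ 0.4562 -0.0715  0.041 ] tester [0.0822 0.0522 0.041 ] depth [ 4.45e-01 -7.66e-02  4.00e-04]
(234, 188) [ 0.4635 -0.0632  0.041 ] tester [0.0916 0.0464 0.041 ] depth [ 0.4658 -0.0624  0.0502]
300 [ 0.451 -0.104  0.426]
308 [ 0.443 -0.104  0.439]
312 [ 0.439 -0.105  0.452]
316 [ 0.435 -0.105  0.454]
320 [ 0.43  -0.105  0.451]
326 [ 0.424 -0.105  0.454]
332 [ 0.417 -0.105  0.459]
338 [ 0.411 -0.105  0.463]
[ 0.42019746 -0.05800798  0.033     ]
```

View pics/w2z.png

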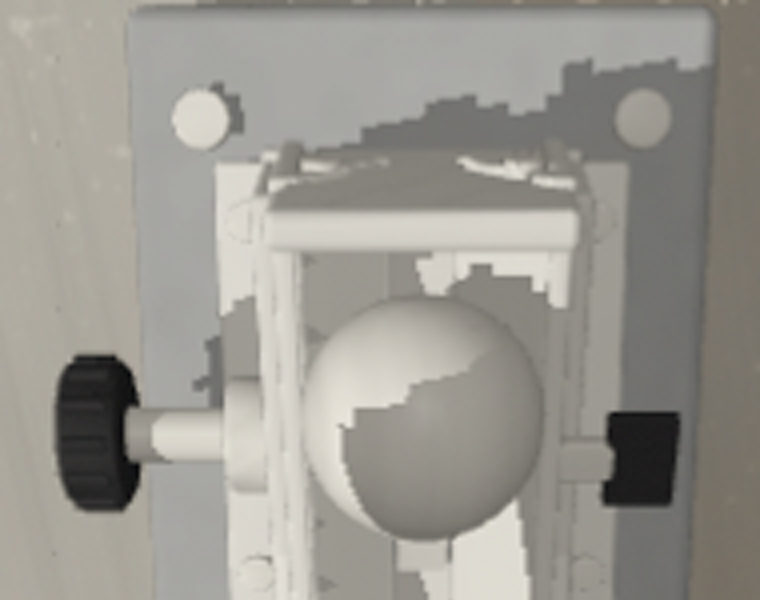

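>>> servo_tool(
  rows=[
    [0, 0, 0.02, 0, 0, 0, -1],
    [0, 0, 0.04, 0, 0, 0, -1],
    [0, 0, 0.06, 0, 0, 0, -1],
    [-0.02, 0.016, 0.07, 0, 0, 0, -1],
    [-0.04, 0.033, 0.07, 0, 0, 0, -1],
    [-0.06, 0.05, 0.07, 0, 0, 0, -1],
    [-0.08, 0.066, 0.07, 0, 0, 0, -1],
    [-0.08, 0.066, 0.07, 0, 0, 0, -1],
  ],
)

```text
time_s: 12.18
ee_pos: [0.418, -0.0544, 0.1404]
eef_rot: [-3.139, -0.0, 1.411]
force: [-1.1, -1.1, 0.0]
grip_width: 0.0003
```

Run:
```python
from fit import *
p,o=wrist(); save(p,'w3')
print(o['ee_pos'])
R,t=pose(p)
for X in (.35,.36,.37,.38,.39,.40,.41,.42,.43):
    uv=proj(p,(X,-.03,0))[0]; d=at_depth(p,uv) if 0<=uv[0]<640 and 0<=uv[1]<480 else None; print(X,uv.round(),None if d is None else d.round(3))
```

```text
[ 0.41799947 -0.05440236  0.14038498]
0.35 [236. 217.] [ 0.146 -0.163 -0.8  ]
0.36 [247. 215.] [ 0.159 -0.179 -0.899]
0.37 [257. 213.] [ 0.197 -0.179 -0.898]
0.38 [268. 212.] [ 0.381 -0.029  0.009]
0.39 [279. 210.] [ 0.391 -0.028  0.009]
0.4 [290. 208.] [ 0.401 -0.028  0.009]
0.41 [301. 207.] [ 0.41  -0.03  -0.001]
0.42 [311. 205.] [ 0.42  -0.03  -0.001]
0.43 [322. 203.] [ 0.43 -0.03 -0.  ]
```

View pics/w3.png

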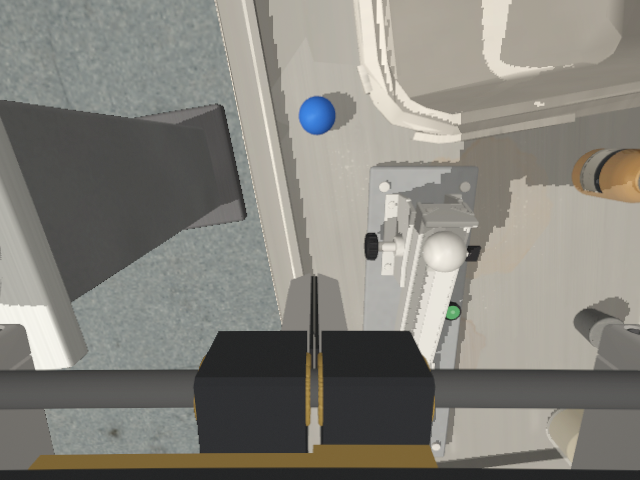

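The ledge is only 9 mm high, so the way down is clear. The ball is still in place, and the bolt head is at (371,246). I'll go down beside it.

>>> servo_tool(
  rows=[
    [0.001, -0.001, -0.015, 0, 0, 0, -1],
    [0.002, -0.002, -0.03, 0, 0, 0, -1],
    [0.002, -0.002, -0.045, 0, 0, 0, -1],
    [0.002, -0.002, -0.06, 0, 0, 0, -1],
    [0.002, -0.002, -0.075, 0, 0, 0, -1],
    [0.002, -0.002, -0.09, 0, 0, 0, -1],
    [0.002, -0.002, -0.1, 0, 0, 0, -1],
    [0.002, -0.002, -0.106, 0, 0, 0, -1],
  ],
)

```text
time_s: 12.9
ee_pos: [0.4218, -0.0576, 0.0336]
eef_rot: [-3.14, -0.0, 1.411]
force: [0.3, -0.6, -0.4]
grip_width: 0.0003
```

```bash
python3 look.py s11
python3 - <<'E'
from fit import *
p,o=wrist(); save(p,'w4')
im=cv2.imread('pics/w4.png'); cv2.imwrite('pics/w4z.png',cv2.resize(im[150:350,240:460],None,fx=3,fy=3,interpolation=cv2.INTER_CUBIC))
E
```

```text
[ 0.4215 -0.0576  0.0332] tip in gutter [ 0.1191  0.0888 -0.0227] [-0.66 -0.2  -1.1 ]
0.97 [320.704 380.784]
0.55 [314.112 280.608]
```

View pics/s11z.png

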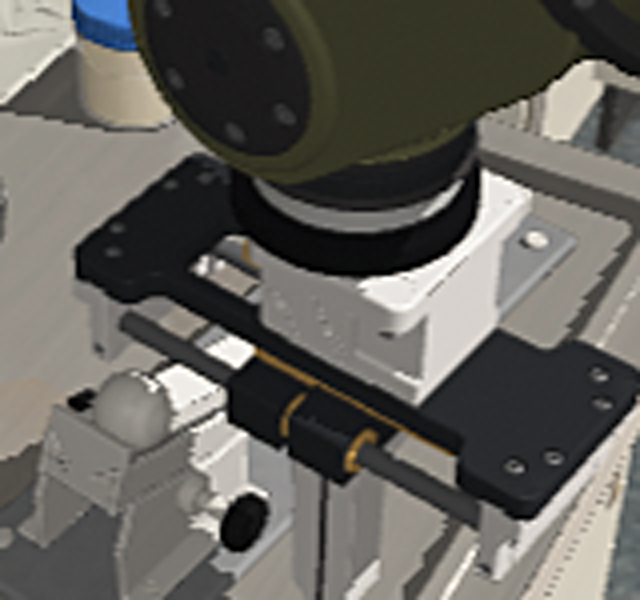

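View pics/w4z.png

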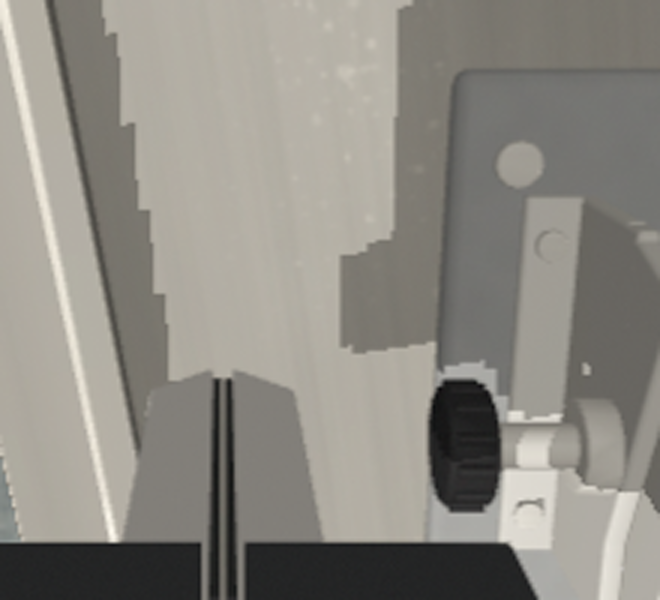

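>>> servo_tool(
  rows=[
    [0.004, -0.0005, 0.001, 0, 0, 0, -1],
    [0.008, -0.0015, 0.001, 0, 0, 0, -1],
    [0.012, -0.002, 0.001, 0, 0, 0, -1],
    [0.015, -0.0025, 0.001, 0, 0, 0, -1],
    [0.018, -0.003, 0.001, 0, 0, 0, -1],
    [0.02, -0.0035, 0.001, 0, 0, 0, -1],
    [0.022, -0.0035, 0.001, 0, 0, 0, -1],
    [0.023, -0.004, 0.001, 0, 0, 0, -1],
  ],
)

```text
time_s: 13.72
ee_pos: [0.4452, -0.0616, 0.0357]
eef_rot: [-3.14, -0.0, 1.411]
force: [-0.6, -0.3, 0.0]
grip_width: 0.0003
```

>>> servo_tool(
  rows=[
    [0.001, 0, 0, 0, 0, 0, -1],
    [0.002, -0.0005, 0, 0, 0, 0, -1],
    [0.003, -0.0005, 0, 0, 0, 0, -1],
    [0.004, -0.0005, 0, 0, 0, 0, -1],
    [0.005, -0.001, 0, 0, 0, 0, -1],
    [0.006, -0.001, 0, 0, 0, 0, -1],
    [0.007, -0.001, 0, 0, 0, 0, -1],
    [0.008, -0.0015, 0, 0, 0, 0, -1],
  ],
)

```text
time_s: 14.38
ee_pos: [0.4532, -0.0631, 0.0357]
eef_rot: [-3.14, -0.0, 1.411]
force: [-1.3, 0.8, 0.2]
grip_width: 0.0004
```

```bash
python3 look.py s12
python3 - <<'E'
from fit import *
p,o=wrist(); save(p,'w5')
im=cv2.imread('pics/w5.png'); cv2.imwrite('pics/w5z.png',cv2.resize(im[150:350,240:460],None,fx=3,fy=3,interpolation=cv2.INTER_CUBIC))
E
```

```text
[ 0.4534 -0.0631  0.0357] tip in gutter [ 0.1196  0.0564 -0.0202] [-0.62 -0.2  -0.09]
0.75 [313.472 280.992]
0.7 [322.368 378.912]
```

View pics/w5z.png

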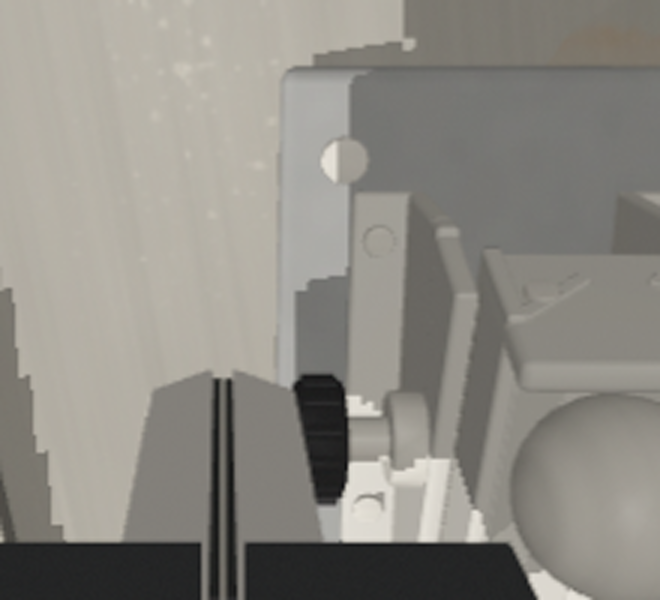

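The finger is against the bolt head, and the head has already moved in partway. I'll keep pressing.

>>> servo_tool(
  rows=[
    [0.001, 0, 0, 0, 0, 0, -1],
    [0.002, -0.0005, 0, 0, 0, 0, -1],
    [0.003, -0.0005, 0, 0, 0, 0, -1],
    [0.004, -0.0005, 0, 0, 0, 0, -1],
    [0.005, -0.001, 0, 0, 0, 0, -1],
    [0.006, -0.001, 0, 0, 0, 0, -1],
    [0.006, -0.001, 0, 0, 0, 0, -1],
    [0.006, -0.001, 0, 0, 0, 0, -1],
  ],
)

```text
time_s: 15.2
ee_pos: [0.4596, -0.0642, 0.0358]
eef_rot: [-3.141, -0.0, 1.411]
force: [-0.7, -0.1, 0.4]
grip_width: -0.0
```

>>> servo_tool(
  rows=[
    [0.0005, 0, 0, 0, 0, 0, -1],
    [0.001, 0, 0, 0, 0, 0, -1],
    [0.0015, 0, 0, 0, 0, 0, -1],
    [0.002, -0.0005, 0, 0, 0, 0, -1],
    [0.002, -0.0005, 0, 0, 0, 0, -1],
    [0.002, -0.0005, 0, 0, 0, 0, -1],
    [0.002, -0.0005, 0, 0, 0, 0, -1],
    [0.002, -0.0005, 0, 0, 0, 0, -1],
  ],
)

```text
time_s: 15.87
ee_pos: [0.4609, -0.0643, 0.0357]
eef_rot: [-3.139, -0.0, 1.411]
force: [-5.9, 2.3, 4.0]
grip_width: 0.0005
```

>>> servo_tool(
  rows=[
    [0.0005, 0, 0, 0, 0, 0, -1],
    [0.001, 0, 0, 0, 0, 0, -1],
    [0.0015, 0, 0, 0, 0, 0, -1],
    [0.0015, 0, 0, 0, 0, 0, -1],
    [0.0015, 0, 0, 0, 0, 0, -1],
    [0.0015, 0, 0, 0, 0, 0, -1],
    [0.0015, 0, 0, 0, 0, 0, -1],
    [0.0015, 0, 0, 0, 0, 0, -1],
  ],
)

```text
time_s: 16.53
ee_pos: [0.461, -0.0641, 0.0355]
eef_rot: [-3.136, -0.0, 1.411]
force: [-11.4, 0.6, 7.2]
grip_width: 0.0006
```

```bash
python3 look.py s13
python3 - <<'E'
from fit import *
p,o=wrist(); save(p,'w6')
im=cv2.imread('pics/w6.png'); cv2.imwrite('pics/w6z.png',cv2.resize(im[150:350,240:460],None,fx=3,fy=3,interpolation=cv2.INTER_CUBIC))
E
```

```text
[ 0.461  -0.0642  0.0355] tip in gutter [ 0.1197  0.0487 -0.0205] [-11.47   0.81   7.66]
0.63 [320.32 380.88]
0.55 [313.984 280.608]
```

View pics/w6z.png

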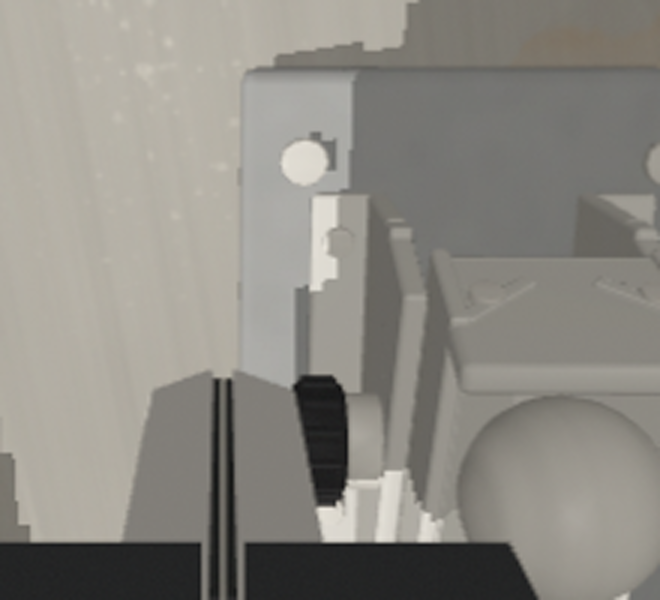

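The bolt is at its hard stop: the tool stalls at 11 N and the head meets the collar. I'll back off and check.

>>> servo_tool(
  rows=[
    [-0.002, 0, 0, 0, 0, 0, -1],
    [-0.005, 0.001, 0, 0, 0, 0, -1],
    [-0.01, 0.0015, 0, 0, 0, 0, -1],
    [-0.02, 0.003, 0, 0, 0, 0, -1],
    [-0.03, 0.005, 0, 0, 0, 0, -1],
    [-0.04, 0.006, 0.01, 0, 0, 0, -1],
    [-0.04, 0.006, 0.04, 0, 0, 0, -1],
    [-0.04, 0.006, 0.075, 0, 0, 0, -1],
  ],
)

```text
time_s: 17.35
ee_pos: [0.4194, -0.0578, 0.1102]
eef_rot: [-3.132, -0.001, 1.411]
force: [0.7, -0.2, 0.4]
grip_width: 0.0003
```

>>> servo_tool(
  rows=[
    [0, 0, 0.03, 0, 0, 0, -1],
    [0, 0, 0.06, 0, 0, 0, -1],
    [0, 0, 0.09, 0, 0, 0, -1],
    [0, 0, 0.12, 0, 0, 0, -1],
    [0, 0, 0.12, 0, 0, 0, -1],
    [0, 0, 0.12, 0, 0, 0, -1],
    [0, 0, 0.12, 0, 0, 0, -1],
    [0, 0, 0.12, 0, 0, 0, -1],
  ],
)

```text
time_s: 18.02
ee_pos: [0.4189, -0.0577, 0.229]
eef_rot: [-3.131, -0.001, 1.411]
force: [0.2, -0.0, -1.2]
grip_width: 0.0004
```

```bash
python3 look.py s14
python3 - <<'E'
from fit import *
p,o=wrist(); save(p,'w7'); P=np.load('P.npy')
im=cv2.imread('pics/w7.png')
cs=[proj(p,t2w(P,t))[0] for t in [(.09,0,.06)]][0]; print(cs)
x,y=int(cs[0]),int(cs[1]); x0=max(0,x-70);y0=max(0,y-60)
cv2.imwrite('pics/w7z.png',cv2.resize(im[y0:y0+120,x0:x0+140],None,fx=5,fy=5,interpolation=cv2.INTER_CUBIC)); print(x0,y0)
for r in cams.place_of(p,'ball_center')+cams.place_of(p,'bolt_head'):
    uv=np.array(r['at'])*[640,480]; print(r['p'],uv)
for x in (.137,.143): print(x,proj(p,t2w(P,g2t((x,0,.015)))))
for yy in (.037,.039,.053): print('bolt y',yy,proj(p,t2w(P,(.0905,yy,.041))))
E
```

```text
[ 0.419  -0.0577  0.2291] tip in gutter [0.1791 0.0913 0.1638] [-0.05 -0.36  0.42]
0.76 [322.496 380.016]
0.69 [314.176 278.784]
[406.38474031 224.55691964]
336 164
0.95 [314.368 116.016]
0.91 [409.792 219.408]
0.26 [534.784 285.12 ]
0.57 [369.92  219.312]
0.137 [[410.50517167 222.1474128 ]]
0.143 [[411.46599013 216.66331912]]
bolt y 0.037 [[366.74111551 219.85566418]]
bolt y 0.039 [[364.83520576 219.84264456]]
bolt y 0.053 [[351.50256037 219.75104382]]
```

View pics/s14z.png

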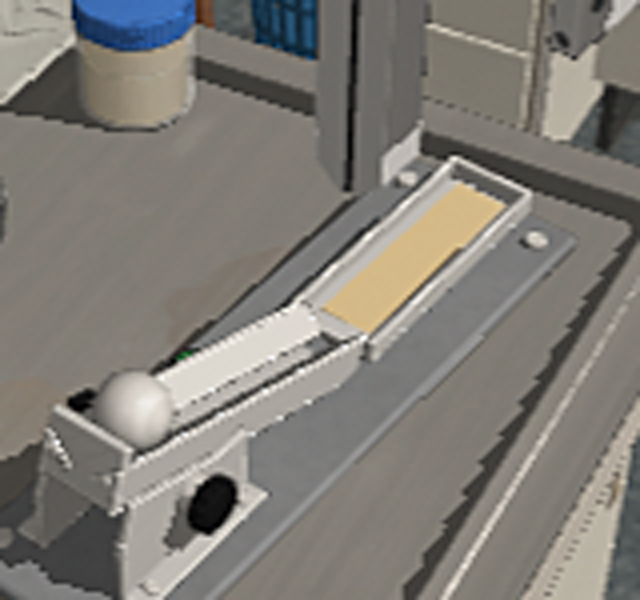

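View pics/w7z.png

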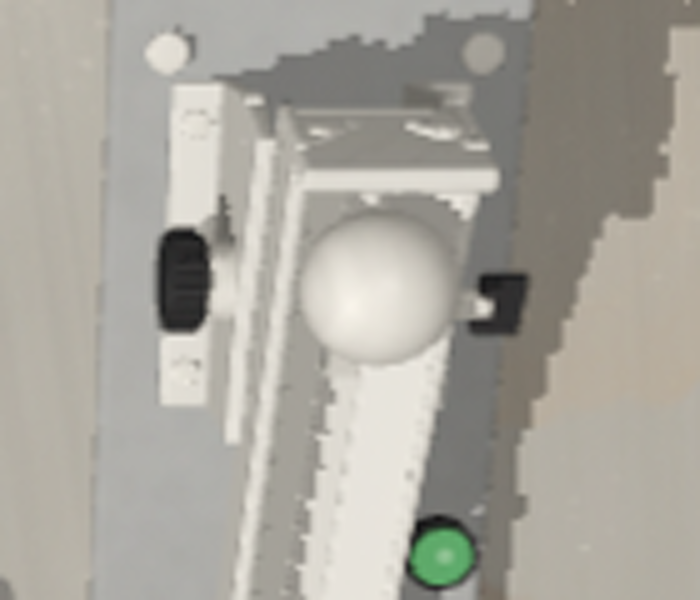

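The ball sits at gutter x of about 138 mm and the bolt face at tester y of about 37 mm. The robot touches nothing, so I'm handing in.

```bash
python3 -c "
from station import hand_in
print(hand_in())"
```

```text
the job is handed in; nothing more can be done
None
```

The tester is ready for its next run: the ball is held behind the catch, the locking bolt is fully in, and the job is handed in. No verdict was reported. It took about 18 s of the 64 s.

- **Ball:** I pushed it with the closed fingertips along the lane and up the gutter until it met the top stop, where the tool stalled at about 12 N. After I backed off, it stayed behind the catch. The last wrist view put its centre at about 138 mm up the gutter (the seat is 137 mm).
- **Bolt:** I pushed the head in until it stopped hard at about 11 N. The outer face measured about 36–37 mm from the tester's middle line (fully in is 37 mm).
- **End state:** The gripper is about 0.23 m above the bench and touches nothing. I kept clear of the jar, bottle and stopper and never touched them, but did not measure their positions again at the end. I left the blue ball alone.
- **Disagreements:** The cameras placed the tester 2–4 mm apart, which matters little because the contact forces fixed both end positions. The raised catch was mostly hidden under the ball, so I inferred that it had sprung up from the ball staying put and the bolt going all the way in.

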